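# Make up a kiln prop in the gauge tube

## Robot

A 6-joint arm with a two-finger parallel gripper is mounted at the origin on the work surface. World frame = base frame: x ahead of the robot, y to its left, z up, the work surface at z = 0. Lengths are in mm, angles in degrees, forces in N, time in s.
With the tool pointing down it reaches from about 350 to 850 mm from the base axis. Payload 8.1 kg.
Tool frame: the origin (TCP) lies where the fingers leave the gripper's body, on its centre line; the fingertips stand 73 mm ahead of it and the grasp point (between the pads) lies 54 mm ahead of it; z points along the fingers, y is the line along which they close (so a half turn about z gives the same grasp; the last joint's range is limited). The gripper opens to 85 mm and grips with 20 to 120 N. Pads are 22 mm wide; open, the fingers measure 114 mm over their backs; the gripper's body (76 mm by 85 mm) begins 54 mm behind the grasp point. The pads swing forward as they close: fully open they stand 13 mm farther back than shut.
Start: joints at [-80.18, 7.471, 85.268, -0, 87.261, -4.893], TCP at [152.412, -580.324, 303.892] pointing down, gripper open.
Joint ranges: [-169.43, 169.43], [-51.17, 129.36], [1.28, 143.12], [-76.62, 256.62], [0, 156.53], [-152.29, 152.29]. Speed limits (degrees/s): [136.94, 136.94, 159.86, 180, 180, 180].

## Interface

Orientations are given as [roll, pitch, yaw] about the fixed x, y, z axes, in that order (R = Rz(yaw) Ry(pitch) Rx(roll)).
In Python, from bench import sense, optics, r gives the robot as it stands.
- The arm moves only by the tool servo_tool, never from a script. Its argument "plan" is a list that holds one entry, the list of rows, each a list of 5 numbers: the shift along the world's x, y, z in m, then the turn about the world's z in degrees, then the finger opening in m, from 0 to 0.0854. A call has 1 to 10 rows; each row shifts and turns the commanded pose from where the row before left it; what a row does not reach is not made up. A row lasts 1/10 s, in which the tool goes at most 50 mm and 8.59 degrees, less where a joint would pass 70% of its speed; a pose out of reach is approached as far as the arm can. A call is refused whole if a number of a shift passes 0.05 or a number of a turn 8.59, either way. A call with a gripper value outside its range is refused whole. The fingers move at their own pace and stop on an object; "force" is the grip in N (left out, the last holds). Time passes only in rows, so rows that do not move let the fingers close. It gives the time, the measured TCP pose, the force, the opening and the grip force at its end, in the units of the state.
- sense(): the state, without advancing time (a new reading comes with each control period).
- optics.snapshot(name): name is "scene" or "top"; returns a dict with "frame" (400x640x3 uint8, blue, green, red), "fx", "fy", "cx", "cy" (pixels), "cam_to_world" (4x4, takes a point from camera to world coordinates). Camera axes: x right, y down, z forward; pixel columns grow to the right and rows downward; lengths in mm; the calibration is good to about 2 mm. A picture is of the moment at which its call begins. There is no depth.
- r.hand_in(): hands the job in; it is judged then, once.
The state is a dict: "time": time; "joint_pos": joint angles; "qd": joint speeds; "joint_efforts": joint torques, N m; "tool_pos": TCP position; "tcp_rot": TCP orientation; "ft_force": force on the tool from outside, world axes, zero at the start; "wrist_torque": the same for the moment, N m; "finger_gap": finger opening in mm; "grip_force": force on a finger pad.
Only numpy, scipy, OpenCV 4.12 (cv2) and the standard library are available. Lean on these libraries where they do the work, as an engineer would, in place of code of your own. Each camera call takes 0.05 s, during which the arm holds its last target. There are 200 camera calls.

## Task

Make up a kiln prop to the marked height: put the two thick cream discs one on top of the other in the steel gauge tube, lying flat, so that the top of the stack is level with the red mark on the post beside it. Lower them into the mouth of the tube, so that they drop no more than the last few centimetres, and keep the thin red-brown disc out of the tube.

Things in the scene. Friction and masses are not known exactly. Their poses are not given: they have to be found in the camera images.
- gauge: fixed steel tube on a grey plate (x -52..122, y +-50, 6 thick, all mm). Origin: tube axis, plate underside; z up. Inside: 72 wide, floor z=6, flaring from z=36 to 82 (88 outside) at the rim z=44. Post at x=85 (20 wide along y, top z=70) with red pointer in to x=62 at z=56, the mark: 50 (two thick discs) above the floor. Fingers closing along its y clear the post.
- disc_a: cream fireclay spacer disc, solid, 56 mm diameter, 25 mm thick, about 120 g, loose, lying flat on the work surface. Origin: centre of its underside; z up. Round, so its yaw does not matter. The two thick cream discs are alike and either may go in first.
- disc_b: cream fireclay spacer disc, solid, 56 mm diameter, 25 mm thick, about 120 g, loose, lying flat on the work surface. Origin: centre of its underside; z up. Round, so its yaw does not matter. The two thick cream discs are alike and either may go in first.
- thin_disc: thin red-brown disc, 56 mm diameter, 12 mm thick, loose on the work surface: wrong thickness, not to be used. Origin: centre of its underside. Unlisted bystanders: a grey-green dish (68 mm wide, 26 mm high) among the discs; a mauve cup (80 mm high) and a blue bottle (120 mm high) to the robot's left of the gauge.
Not all that is in view belongs to the job. What is shaped like the disc_a but green is not meant.

How it is judged (in metres and radians):
At the end, for the whole second after the job is handed in: Both thick cream discs rest in the tube, one on the floor, the other on it (heights within 5 mm, so the top is at the mark), flat within 10 degrees, within 14 mm of the tube's axis. The thin red-brown disc is out of the tube, its centre more than 60 mm from the axis (((horizontal distance between each of disc_a, disc_b and gauge below 0.014 m and angle between the z axis of each of disc_a, disc_b and the z axis of gauge, either way round below 0.175 rad and linear speed of each of disc_a, disc_b below 0.02 m/s and z of disc_a in the frame of gauge between 0.001 and 0.011 m and z of disc_b in the frame of gauge between 0.026 and 0.036 m) or (horizontal distance between each of disc_b, disc_a and gauge below 0.014 m and angle between the z axis of each of disc_b, disc_a and the z axis of gauge, either way round below 0.175 rad and linear speed of each of disc_b, disc_a below 0.02 m/s and z of disc_b in the frame of gauge between 0.001 and 0.011 m and z of disc_a in the frame of gauge between 0.026 and 0.036 m)) and horizontal distance between thin_disc and gauge above 0.06 m); the robot touches nothing.
It fails at once if a thick disc falls freely faster than 1.2 m/s (dropped from more than about 7 cm) (linear speed of disc_a above 1.2 m/s and contact force between the fingers and disc_a below 0.05 N).
It fails at once if a thick disc falls freely faster than 1.2 m/s (dropped from more than about 7 cm) (linear speed of disc_b above 1.2 m/s and contact force between the fingers and disc_b below 0.05 N).
It also fails if it takes over 48 s, if anything falls off the work surface, if the arm or the gripper's body presses on something with over 40 N, if the wrist force passes 120 N, or if a joint passes its speed limit or range.

## Working session

There is one attempt and no reset: what is moved stays moved. The work goes in short steps, Python scripts to look and compute and a tool call to move; the robot and the scene stay as the last step left them, time stands still between calls to the robot, and variables do not carry over. Pictures are saved under pics/ and viewed, at most 11 in all, crops included, and the job is handed in when it is done.

Besides the shell and the picture viewer there is one more tool, called after "Call:" by a JSON object that holds its "name" and its "arguments". servo_tool: Moves the arm, as the interface text tells. Its arguments: {"type":"object","properties":{"plan":{"type":"array"},"force":{"type":"number"}},"required":["plan"]}

```bash
mkdir -p pics; cat > h.py <<'E'
import numpy as np, cv2
from bench import sense, optics, r
def snap(n):
    s=optics.snapshot(n); return s
def px2w(s,u,v,z):
    T=np.array(s["cam_to_world"]); d=T[:3,:3]@np.array([(u-s["cx"])/s["fx"],(v-s["cy"])/s["fy"],1]); o=T[:3,3]
    return (o+d*(z-o[2])/d[2]).round(1)
E
python3 - <<'E'
from h import *
for n in("top","scene"):
    s=snap(n); cv2.imwrite(f"pics/{n}0.png",s["frame"]); np.save(n+"0.npy",s,allow_pickle=True)
    print(n,s["fx"],s["cx"],s["cy"],np.array(s["cam_to_world"]).round(3).tolist())
print(sense())
E
```

```text
top 472.6778626926066 318.3341817657091 205.7223755463926 [[-0.03, -0.992, 0.122, 416.47], [-0.999, 0.034, 0.035, -39.326], [-0.039, -0.121, -0.992, 891.032], [0.0, 0.0, 0.0, 1.0]]
scene 425.41490332129445 317.1105094933217 197.38780498330217 [[-0.733, 0.561, -0.384, 791.958], [0.68, 0.603, -0.417, 262.621], [-0.003, -0.567, -0.824, 652.406], [0.0, 0.0, 0.0, 1.0]]
{'time': 0.1, 'joint_pos': array([-8.01794594e+01,  7.51084385e+00,  8.53251109e+01, -1.95482701e-03,
        8.72612721e+01, -4.89260865e+00]), 'qd': array([-0.02679955, -0.10495378, -0.15050781, -0.01583468,  0.09709039,
        0.0265273 ]), 'joint_efforts': array([-7.89654541e-05, -5.70949602e+01, -5.01944661e+01, -3.12809489e-04,
        8.06347467e-03,  3.43539000e-06]), 'tool_pos': array([ 152.33842134, -579.9398256 ,  302.92871984]), 'tcp_rot': array([-1.79902961e+02, -6.34700121e-03,  1.47132389e+01]), 'ft_force': array([ 0.27929496,  0.09111293, -0.61143069]), 'wrist_torque': array([ 0.00646902, -0.04360844, -0.01905378]), 'grip_force': 0.0, 'finger_gap': 85.53519685130337}
```

View pics/top0.png

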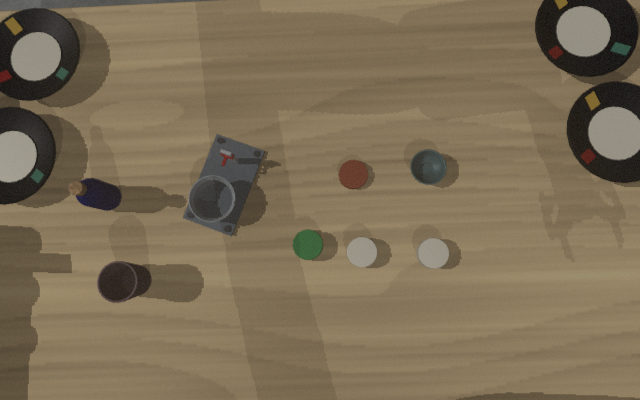

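View pics/scene0.png

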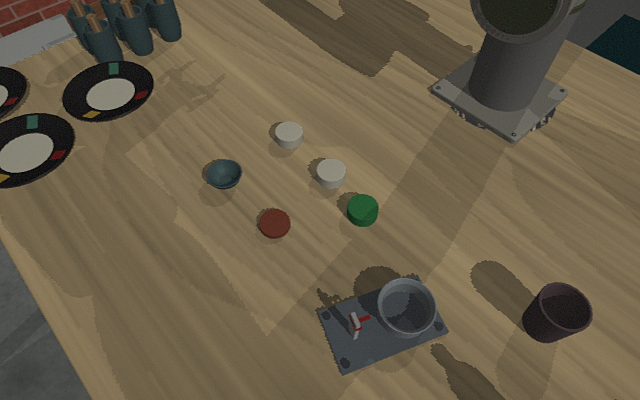

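The top view shows two cream discs at (362,252) and (433,253). A green look-alike is at (308,245), the thin red disc at (353,174), the dish at (428,167), and the gauge tube at (212,199) with its pointer near (227,157). The scene view shows the same layout: cream discs at (289,134) and (331,173), green at (363,210). The two cream ones are the discs meant: they are cream and thick, not green or thin, and the white plate centres in the corners are far too large.

```bash
cat > m.py <<'E'
from h import *
def blobs(s,lo,hi,amin,amax):
    m=cv2.inRange(cv2.cvtColor(s["frame"],cv2.COLOR_BGR2HSV),lo,hi)
    m=cv2.morphologyEx(m,cv2.MORPH_OPEN,np.ones((3,3)))
    n,l,st,c=cv2.connectedComponentsWithStats(m)
    return [(c[i].round(1),st[i,4],st[i,2:4]) for i in range(1,n) if amin<st[i,4]<amax]
if __name__=="__main__":
    for n in("top","scene"):
        s=np.load(n+"0.npy",allow_pickle=True).item(); f=s["frame"]
        print(n)
        for nm,lo,hi in(("cream",(10,0,110),(40,50,255)),("red",(0,140,60),(8,255,255)),("green",(50,100,40),(75,255,255))):
            for c,a,wh in blobs(s,lo,hi,15,1300): print(nm,c,a,wh,px2w(s,*c,25),px2w(s,*c,12),px2w(s,*c,56))
    s=np.load("top0.npy",allow_pickle=True).item();f=s["frame"]
    print(f[252,362],f[174,353],f[199,190:236:1].tolist())
    a=cv2.resize(f[120:290,170:460],None,fx=2.75,fy=2.75,interpolation=cv2.INTER_CUBIC)
    cv2.imwrite("pics/crop1.png",a)
    s=np.load("scene0.npy",allow_pickle=True).item();f=s["frame"]
    cv2.imwrite("pics/crop2.png",cv2.resize(f[260:380,300:460],None,fx=5,fy=5,interpolation=cv2.INTER_CUBIC))
E
python3 m.py
```

```text
top
cream [227.  152.5] 16 [5 4] [630.2 160.5  25. ] [633.4 163.5  12. ] [622.5 153.3  56. ]
cream [361.5 251.6] 723 [30 30] [436.3 -84.9  25. ] [436.6 -85.6  12. ] [435.6 -83.3  56. ]
cream [432.5 252.8] 777 [32 30] [ 430.2 -212.8   25. ] [ 430.5 -215.4   12. ] [ 429.8 -206.6   56. ]
red [555.4  51.9] 116 [14 13] [ 799.6 -464.5   25. ] [ 805.4 -470.9   12. ] [ 785.9 -449.3   56. ]
red [ 4.4 75.6] 99 [11 12] [801.7 600.1  25. ] [807.5 609.7  12. ] [787.9 577.2  56. ]
red [587.9 155.6] 126 [13 14] [ 598.4 -505.    25. ] [ 601.2 -512.    12. ] [ 591.9 -488.4   56. ]
green [310.2 234.1] 49 [8 9] [471.2   7.6  25. ] [472.    8.3  12. ] [469.2   5.9  56. ]
green [301.  239.5] 18 [5 4] [461.8  24.7  25. ] [462.5  25.7  12. ] [460.2  22.4  56. ]
scene
cream [56.3 26.2] 18 [4 5] [ 622.9 -874.7   25. ] [ 619.4 -898.2   12. ] [ 631.3 -818.5   56. ]
cream [51.  33.3] 93 [19  8] [ 644.8 -855.2   25. ] [ 641.7 -878.4   12. ] [ 652.1 -800.    56. ]
cream [19.  36.3] 21 [7 6] [ 706.8 -896.7   25. ] [ 705.  -920.7   12. ] [ 711.  -839.4   56. ]
cream [ 9.7 39.5] 41 [10  6] [ 728.2 -899.3   25. ] [ 7
[... 1675 characters left out ...]
] [475.9  30.7  56. ]
[135 148 155] [ 46  64 103] [[68, 70, 70], [69, 71, 71], [68, 70, 72], [63, 64, 66], [53, 57, 60], [53, 56, 58], [56, 61, 62], [52, 55, 56], [53, 54, 58], [50, 52, 54], [52, 56, 59], [52, 52, 56], [60, 61, 63], [62, 64, 64], [63, 63, 63], [66, 66, 66], [58, 57, 60], [59, 58, 60], [59, 59, 59], [55, 59, 57], [61, 62, 64], [62, 63, 63], [59, 62, 61], [60, 60, 61], [51, 53, 55], [54, 54, 56], [49, 52, 55], [54, 57, 60], [73, 72, 69], [75, 75, 73], [77, 76, 74], [78, 77, 76], [78, 77, 76], [78, 79, 76], [78, 76, 74], [77, 75, 73], [78, 75, 75], [76, 77, 76], [77, 77, 75], [75, 75, 73], [77, 74, 72], [80, 79, 77], [95, 94, 92], [109, 109, 108], [113, 114, 111], [75, 76, 77]]
```

View pics/crop1.png

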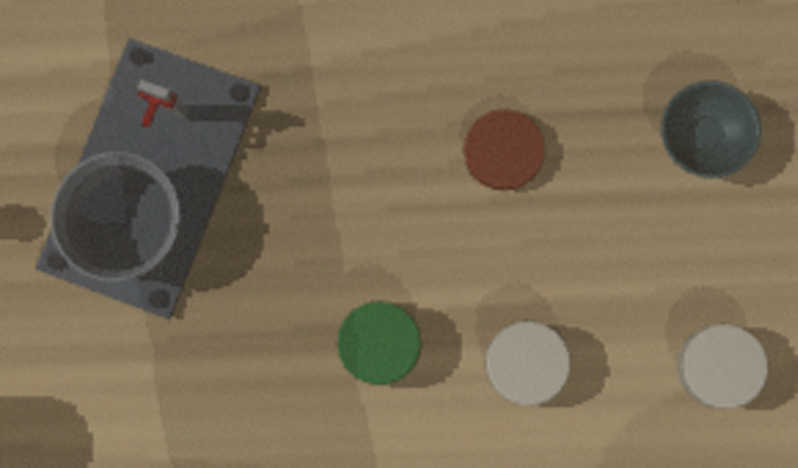

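View pics/crop2.png

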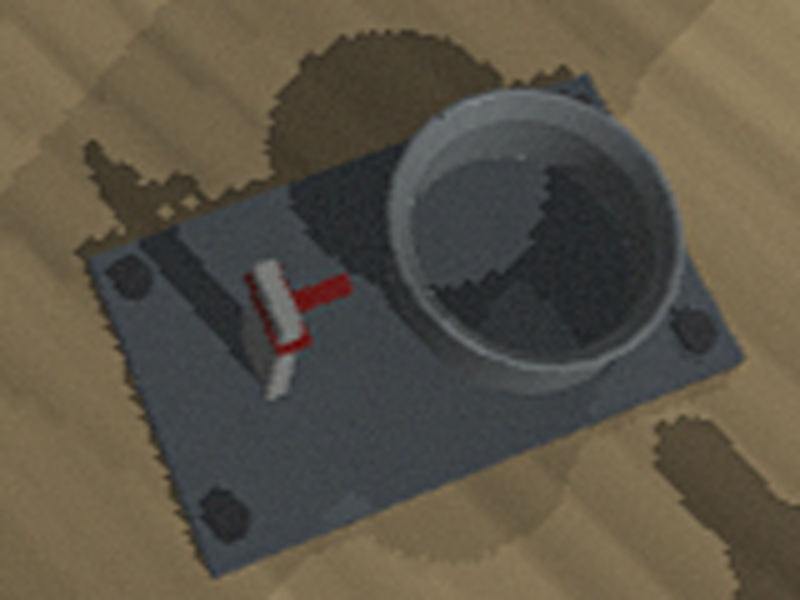

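The first crop confirms the two cream discs at crop (528,363) and (725,366), with green at (380,343) and red at (505,150). The gauge rim is centred at crop (116,216), with the pointer and post toward the upper right. The second crop shows the rim centred at crop (536,229).

```bash
python3 - <<'E'
from h import *
t=np.load("top0.npy",allow_pickle=True).item(); s=np.load("scene0.npy",allow_pickle=True).item()
g=lambda x,y:((x+.5)/2.75-.5+170,(y+.5)/2.75-.5+120)
k=lambda x,y:((x+.5)/5-.5+300,(y+.5)/5-.5+260)
print("rim",px2w(t,*g(116.5,216),44),px2w(s,*k(536.5,229),44))
P=[px2w(t,*g(*c),6) for c in((129,39),(262,87),(172,318),(38,268))]
Q=[px2w(s,*k(*c),6) for c in((213,577),(88,258),(588,75),(745,357))]
for A in(P,Q):
    A=np.array(A)[:,:2]; d=A[:2].mean(0)-A[2:].mean(0); u=d/np.linalg.norm(d)
    print(A.tolist(),np.linalg.norm(d),np.degrees(np.arctan2(*d[::-1])),A.mean(0)-35*u)
print("pads disc crop", px2w(t,*g(528,363),25),px2w(t,*g(727,366),25))
for c,h,w in(((331.8,171.9),30,29),((289.6,133.6),28,28)):
    print(px2w(s,c[0],c[1]-h/2+w*.41,25))
E
```

```text
rim [541.2 184.2  44. ] [543.1 186.8  44. ]
[[672.6, 185.0], [634.3, 91.3], [474.8, 155.9], [512.4, 249.1]] 172.31640954941003 -21.927985440792245 [541.05711134 183.3954325 ]
[[674.5, 186.2], [637.0, 93.1], [475.1, 159.6], [512.0, 251.2]] 175.0197203174545 -22.065849667971865 [542.21365517 185.67351833]
pads disc crop [436.2 -85.3  25. ] [ 430.2 -215.6   25. ]
[435.2 -84.2  25. ]
[ 430.3 -211.1   25. ]
```

Call:
{"name": "servo_tool", "arguments": {"plan": [[[0.028,0.037,-0.01,-3.7,0.085],[0.028,0.037,-0.01,-3.7,0.085],[0.028,0.037,-0.01,-3.7,0.085],[0.028,0.037,-0.01,-3.7,0.085],[0.028,0.037,-0.01,-3.7,0.085],[0.028,0.037,-0.01,-3.7,0.085],[0.028,0.037,-0.01,-3.7,0.085],[0.028,0.037,-0.01,-3.7,0.085],[0.028,0.037,-0.01,-3.7,0.085],[0.026,0.034,-0.01,-3.7,0.085]]], "force": 40}}

```text
time: 1.1
tool_pos: [431.1, -211.3, 203.3]
tcp_rot: [-180.0, 0.0, -22.4]
ft_force: [0.5, -0.8, 0.8]
finger_gap: 84.7
grip_force: 0.0
```

Call:
{"name": "servo_tool", "arguments": {"plan": [[[-0.001,-0.0015,-0.03,0.4,0.085],[0,0,-0.03,0,0.085],[0,0,-0.03,0,0.085],[0,0,-0.02,0,0.085],[0,0,-0.012,0,0.085],[0,0,0,0,0.085]]]}}

```text
time: 1.7
tool_pos: [428.1, -214.0, 80.0]
tcp_rot: [-180.0, 0.2, -21.9]
ft_force: [-0.7, 0.2, 0.2]
finger_gap: 85.4
grip_force: 0.0
```

```bash
python3 - <<'E'
from h import *
s=snap("scene"); print(sense()["tool_pos"])
cv2.imwrite("pics/g1.png",cv2.resize(s["frame"][70:190,220:380],None,fx=5,fy=5))
E
```

```text
[ 429.01768467 -214.62653272   81.50194182]
```

View pics/g1.png

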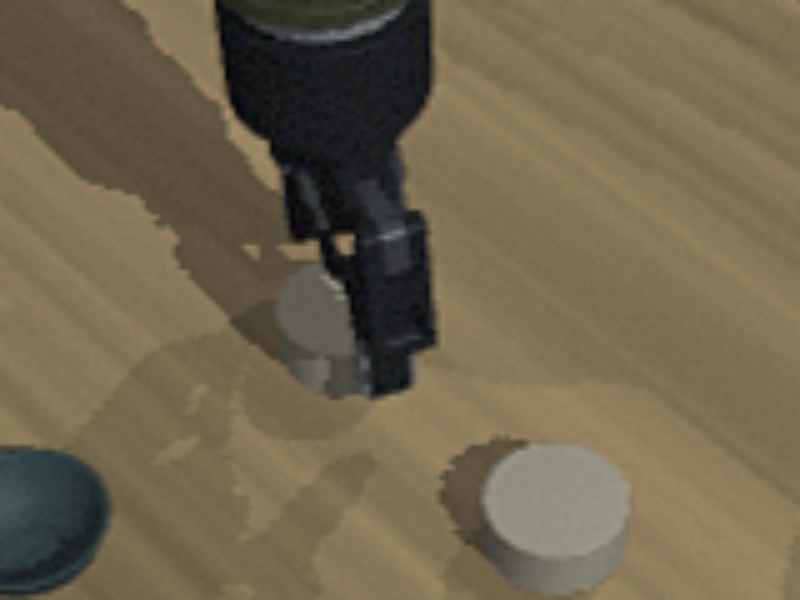

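The far disc lies between the open fingers, with the near fingertip at crop (390,385) just outside it. Closing now.

Call:
{"name": "servo_tool", "arguments": {"plan": [[[0,0,0,0,0.04],[0,0,0,0,0.04],[0,0,0,0,0.04],[0,0,0,0,0.04],[0,0,0,0,0.04],[0,0,0,0,0.04],[0,0,0,0,0.04]]], "force": 40}}

```text
time: 2.45
tool_pos: [430.4, -215.5, 83.8]
tcp_rot: [180.0, -0.2, -21.9]
ft_force: [-2.2, 2.0, 7.1]
finger_gap: 54.4
grip_force: 41.0
```

Call:
{"name": "servo_tool", "arguments": {"plan": [[[0,0,0.02,0,0.04],[0,0,0.03,0,0.04],[0,0,0.03,0,0.04],[0,0,0,0,0.04],[0,0,0,0,0.04]]]}}

```text
time: 2.95
tool_pos: [430.2, -215.3, 163.3]
tcp_rot: [180.0, -0.2, -21.9]
ft_force: [0.9, 0.3, -1.2]
finger_gap: 53.9
grip_force: 42.8
```

```bash
python3 - <<'E'
from h import *
s=snap("scene"); q=sense(); print(q["tool_pos"],q["finger_gap"],q["ft_force"])
cv2.imwrite("pics/g2.png",cv2.resize(s["frame"][50:170,220:380],None,fx=5,fy=5))
E
```

```text
[ 429.40127219 -214.82880113  161.95183343] 54.33422614746286 [ 0.7987376   0.29918619 -0.74593356]
```

View pics/g2.png

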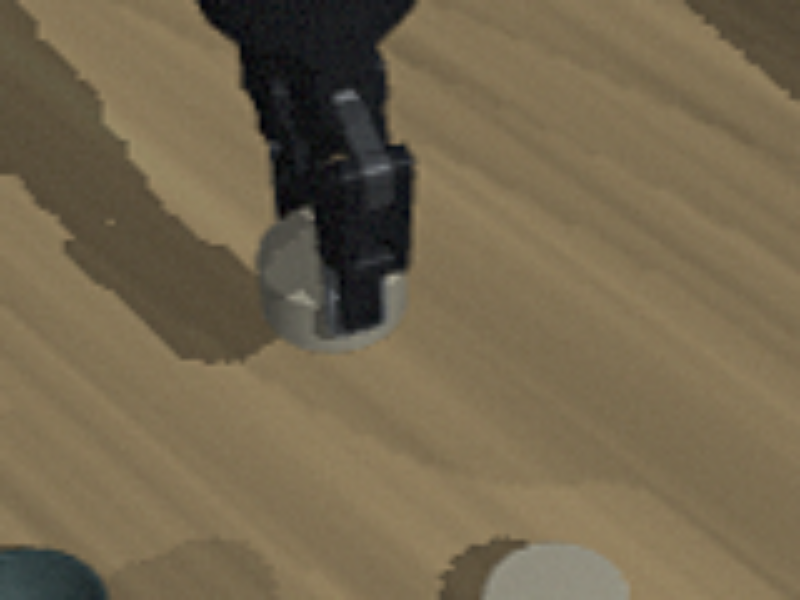

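Disc held level, with the fingertips at crop (360,330), about 12 mm above its underside. Carrying it to the tube.

Call:
{"name": "servo_tool", "arguments": {"plan": [[[0.011,0.04,0.003,0,0.04],[0.011,0.04,0.003,0,0.04],[0.011,0.04,0.003,0,0.04],[0.011,0.04,0.003,0,0.04],[0.011,0.04,0.003,0,0.04],[0.011,0.04,0,0,0.04],[0.011,0.04,0,0,0.04],[0.012,0.04,0,0,0.04],[0.012,0.04,0,0,0.04],[0.011,0.04,0,0,0.04]]]}}

```text
time: 4.0
tool_pos: [540.7, 186.7, 175.0]
tcp_rot: [179.9, 0.1, -21.9]
ft_force: [1.5, -0.5, -0.5]
finger_gap: 54.1
grip_force: 42.9
```

Call:
{"name": "servo_tool", "arguments": {"plan": [[[0,0,0,0,0.04],[0,0,0,0,0.04]]]}}

```text
time: 4.2
tool_pos: [540.4, 185.8, 174.9]
tcp_rot: [179.9, 0.1, -21.8]
ft_force: [-0.4, -0.4, -0.4]
finger_gap: 54.1
grip_force: 43.0
```

```bash
python3 - <<'E'
from h import *
p=[]
for i in range(5):
    s=snap("scene"); q=sense(); p.append([*q["tool_pos"],q["finger_gap"]])
print(np.mean(p,0),q["tcp_rot"])
cv2.imwrite("pics/g3.png",cv2.resize(s["frame"][210:360,300:500],None,fx=4,fy=4))
E
```

```text
[540.78900083 184.2250977  175.88598604  54.01941012] [ 1.79968938e+02  2.91114442e-02 -2.19781821e+01]
```

View pics/g3.png

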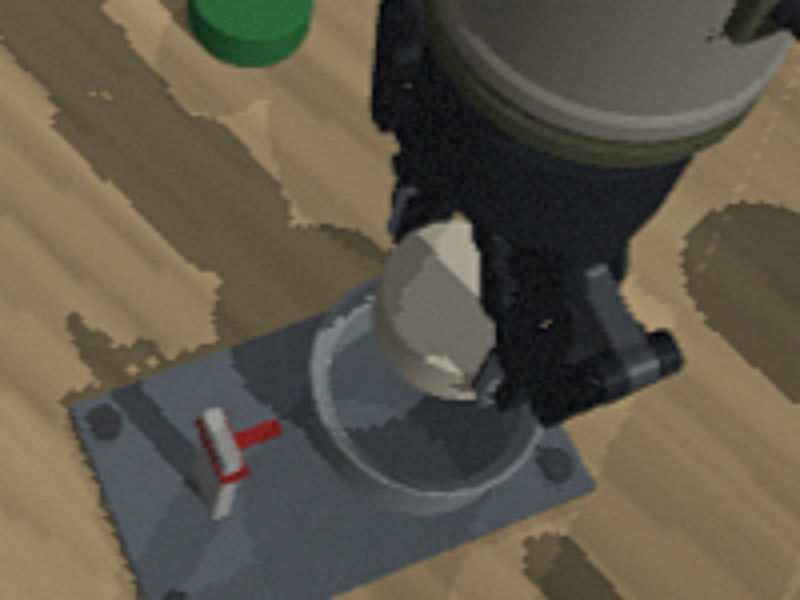

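The disc is held level over the rim: disc centre at about crop (460,300), tube mouth at about (430,390) below it. Lowering to the mouth.

Call:
{"name": "servo_tool", "arguments": {"plan": [[[0.001,0.001,-0.02,0,0.04],[0,0,-0.02,0,0.04],[0,0,-0.01,0,0.04],[0,0,-0.005,0,0.04],[0,0,-0.003,0,0.04],[0,0,0,0,0.04],[0,0,0,0,0.04]]]}}

```text
time: 5.15
tool_pos: [543.0, 186.2, 119.8]
tcp_rot: [-180.0, -0.1, -21.9]
ft_force: [-0.5, 0.8, -0.5]
finger_gap: 54.2
grip_force: 43.0
```

```bash
python3 - <<'E'
from h import *
p=[]
for i in range(4):
    s=snap("scene"); q=sense(); p.append([*q["tool_pos"],*q["ft_force"]])
print(np.mean(p,0))
cv2.imwrite("pics/g4.png",cv2.resize(s["frame"][230:370,320:500],None,fx=4,fy=4))
E
```

```text
[ 5.42886870e+02  1.86315522e+02  1.19692320e+02  2.93845393e-01
  2.93444797e-01 -9.31887675e-01]
```

View pics/g4.png

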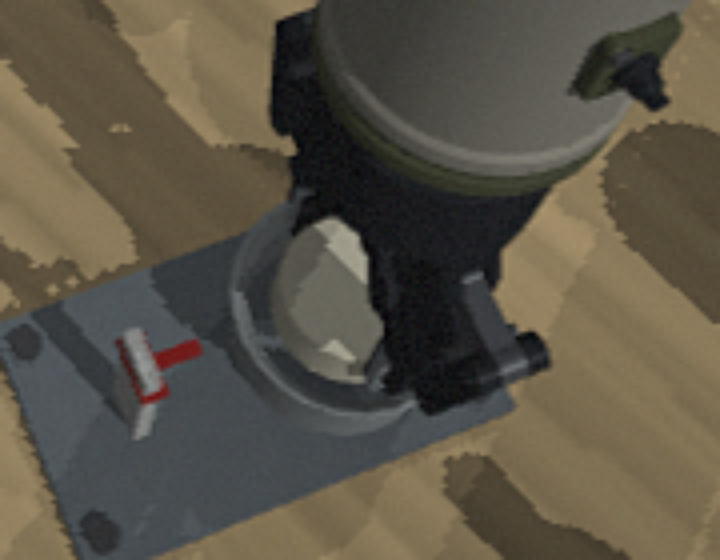

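The disc is centred in the mouth, at about crop (345,300), with no contact force. Lowering slightly and releasing.

Call:
{"name": "servo_tool", "arguments": {"plan": [[[0,-0.001,-0.002,0,0.04],[0,0,0,0,0.04],[0,0,0,0,0.066],[0,0,0,0,0.066],[0,0,0,0,0.066],[0,0,0,0,0.085],[0,0,0.03,0,0.085],[0,0,0.03,0,0.085],[-0.02,-0.04,0.01,0,0.085],[-0.02,-0.04,0,0,0.085]]]}}

```text
time: 6.35
tool_pos: [503.7, 105.2, 189.8]
tcp_rot: [-179.9, -0.3, -21.8]
ft_force: [0.8, -0.6, 0.0]
finger_gap: 85.0
grip_force: 0.0
```

Call:
{"name": "servo_tool", "arguments": {"plan": [[[-0.013,-0.04,0,0,0.085],[-0.013,-0.04,0,0,0.085],[-0.013,-0.04,0,0,0.085],[-0.013,-0.04,0,0,0.085],[-0.014,-0.03,0,0,0.085],[0,0,0,0,0.085],[0,0,0,0,0.085]]]}}

```text
time: 7.05
tool_pos: [436.4, -85.4, 187.1]
tcp_rot: [-180.0, -0.0, -22.0]
ft_force: [0.0, 0.4, 0.9]
finger_gap: 85.0
grip_force: 0.0
```

```bash
python3 - <<'E'
from h import *
p=[]
for i in range(4):
    s=snap("scene"); q=sense(); p.append([*q["tool_pos"],q["finger_gap"],q["tcp_rot"][2]])
print(q["time"],np.mean(p,0))
f=s["frame"]
cv2.imwrite("pics/g5.png",cv2.resize(f[120:370,290:490],None,fx=2.4,fy=2.4))
E
```

```text
7.25 [436.71965773 -84.26628877 187.00913728  84.99435103 -21.86099345]
```

View pics/g5.png

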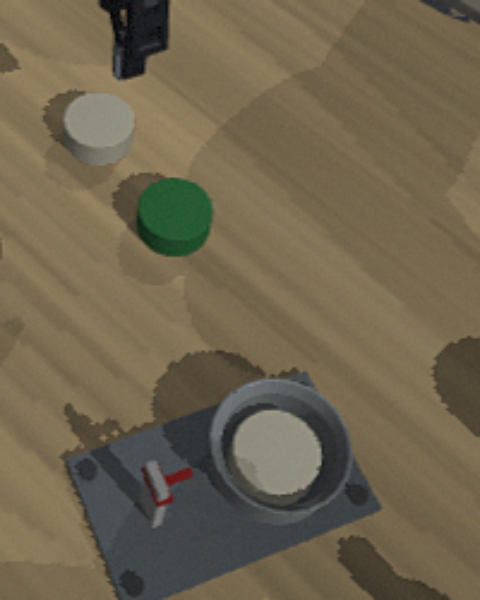

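The first disc lies flat in the tube at crop (277,452). The second is at crop (99,127), under the gripper. Now picking it up.

Call:
{"name": "servo_tool", "arguments": {"plan": [[[-0.001,0,-0.03,0,0.085],[0,0,-0.03,0,0.085],[0,0,-0.03,0,0.085],[0,0,-0.015,0,0.085],[0,0,0,0,0.085],[0,0,0,0,0.085]]]}}

```text
time: 7.85
tool_pos: [435.7, -84.2, 82.1]
tcp_rot: [-180.0, 0.0, -21.8]
ft_force: [-0.1, -0.1, 0.6]
finger_gap: 85.0
grip_force: 0.0
```

Call:
{"name": "servo_tool", "arguments": {"plan": [[[0,0,0,0,0.04],[0,0,0,0,0.04],[0,0,0,0,0.04],[0,0,0,0,0.04],[0,0,0,0,0.04],[0,0,0,0,0.04],[0,0,0,0,0.04]]]}}

```text
time: 8.55
tool_pos: [436.5, -85.1, 83.6]
tcp_rot: [-180.0, -0.1, -21.9]
ft_force: [-3.3, 1.3, 7.6]
finger_gap: 54.2
grip_force: 40.8
```

Call:
{"name": "servo_tool", "arguments": {"plan": [[[0,0,0.02,0,0.04],[0,0,0.03,0,0.04],[0,0,0.03,0,0.04],[0,0,0.015,0,0.04],[0,0,0,0,0.04]]]}}

```text
time: 9.05
tool_pos: [437.4, -85.5, 180.4]
tcp_rot: [-180.0, -0.4, -21.9]
ft_force: [0.7, -0.1, -1.7]
finger_gap: 53.9
grip_force: 42.9
```

Call:
{"name": "servo_tool", "arguments": {"plan": [[[0.015,0.038,0,0,0.04],[0.015,0.038,0,0,0.04],[0.015,0.039,0,0,0.04],[0.015,0.039,0,0,0.04],[0.015,0.039,0,0,0.04],[0.016,0.039,0,0,0.04],[0.015,0.038,0,0,0.04],[0,0,0,0,0.04],[0,0,0,0,0.04]]]}}

```text
time: 9.95
tool_pos: [540.7, 185.8, 175.3]
tcp_rot: [179.9, 0.1, -21.8]
ft_force: [-0.6, -1.6, -1.4]
finger_gap: 54.2
grip_force: 43.1
```

Call:
{"name": "servo_tool", "arguments": {"plan": [[[0,0,-0.02,0,0.04],[0,0,-0.02,0,0.04],[0,0,-0.01,0,0.04],[0,0,-0.005,0,0.04],[0,0,-0.004,0,0.04],[0,0,0,0,0.04],[0,0,0,0,0.04]]]}}

```text
time: 10.65
tool_pos: [541.9, 185.2, 118.7]
tcp_rot: [-180.0, -0.1, -21.9]
ft_force: [0.1, -1.1, -0.5]
finger_gap: 54.2
grip_force: 43.1
```

```bash
python3 - <<'E'
from h import *
p=[]
for i in range(5):
    s=snap("scene"); q=sense(); p.append([*q["tool_pos"],*q["ft_force"],q["finger_gap"]])
print(np.mean(p,0).round(1))
cv2.imwrite("pics/g6.png",cv2.resize(s["frame"][230:370,320:500],None,fx=4,fy=4))
E
```

```text
[ 5.419e+02  1.853e+02  1.186e+02  3.000e-01 -2.000e-01 -8.000e-01
  5.390e+01]
```

View pics/g6.png

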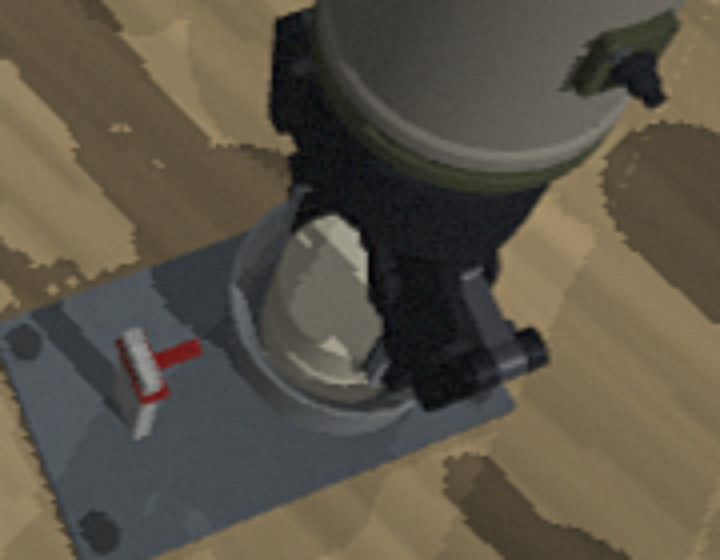

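The second disc is centred above the first, at about crop (340,300). Lowering a little more, then releasing.

Call:
{"name": "servo_tool", "arguments": {"plan": [[[0,0,-0.002,0,0.04],[0,0,-0.001,0,0.04],[0,0,0,0,0.04],[0,0,0,0,0.04]]]}}

```text
time: 11.3
tool_pos: [541.4, 185.2, 114.8]
tcp_rot: [180.0, 0.0, -21.9]
ft_force: [-0.2, -0.1, -0.6]
finger_gap: 54.0
grip_force: 43.2
```

Call:
{"name": "servo_tool", "arguments": {"plan": [[[0,0,0,0,0.066],[0,0,0,0,0.066],[0,0,0,0,0.075],[0,0,0,0,0.075],[0,0,0.03,0,0.075],[0,0,0.03,0,0.075],[0,0,0.03,0,0.075],[-0.02,-0.04,0,0,0.075],[-0.02,-0.04,0,0,0.075],[-0.02,-0.04,0,0,0.075]]]}}

```text
time: 12.3
tool_pos: [480.8, 64.3, 205.3]
tcp_rot: [-180.0, -0.1, -21.8]
ft_force: [0.6, -1.6, 0.2]
finger_gap: 75.2
grip_force: 0.0
```

Call:
{"name": "servo_tool", "arguments": {"plan": [[[-0.01,-0.04,0,0,0.075],[-0.01,-0.04,0,0,0.075],[0,-0.03,0,0,0.075],[0,0,0,0,0.075],[0,0,0,0,0.075]]]}}

```text
time: 12.8
tool_pos: [461.5, -45.2, 205.1]
tcp_rot: [-180.0, -0.0, -22.0]
ft_force: [0.8, -0.3, 0.2]
finger_gap: 74.7
grip_force: 0.0
```

```bash
python3 - <<'E'
from h import *
from m import blobs
t=snap("top"); s=snap("scene"); print(sense()["time"])
for n,q in(("top",t),("scene",s)):
    for c,a,wh in blobs(q,(10,0,110),(40,50,255),300,1300): print(n,c,a,wh,px2w(q,*c,56))
a=cv2.resize(t["frame"][130:250,170:270],(400,480)); b=cv2.resize(s["frame"][260:380,310:410+10],(400,480))
cv2.imwrite("pics/g7.png",np.hstack([a,b]))
E
```

```text
12.9
top [209.9 197.8] 728 [31 31] [540.4 184.9  56. ]
scene [110.1  93.8] 1147 [48 31] [ 649.4 -517.2   56. ]
scene [408.5 303.2] 1152 [38 42] [543.8 187.8  56. ]
```

View pics/g7.png

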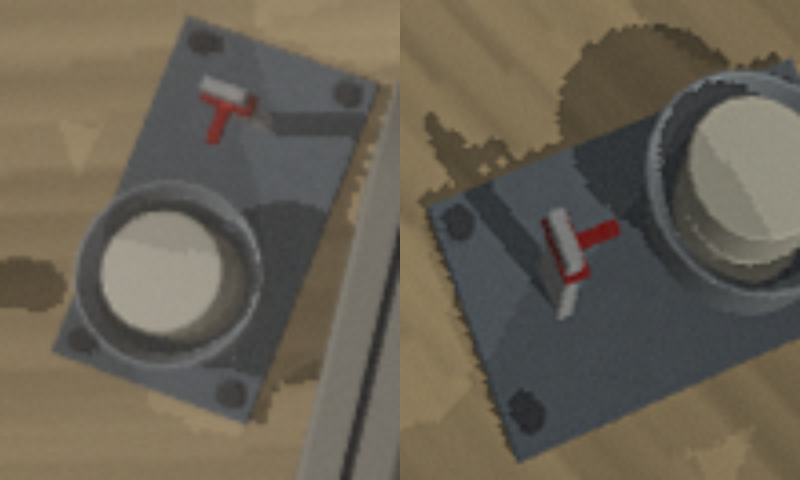

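Both views show the two discs stacked flat and coaxial in the tube: the top face is at (160,270) in the left crop and (755,165) in the right. Both put it within about 2 mm of the axis. The thin disc was not touched. Handing in.

```bash
python3 -c "
from bench import r
print(r.hand_in())"
```

```text
the job is handed in; nothing more can be done
None
```

The job is handed in: both thick cream discs are stacked flat in the gauge tube, within about 2 mm of its axis by both cameras, and the thin disc was left untouched; `hand_in()` returned no verdict.

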